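# Release the cam lock and shuttle a circuit board to its inspection position

## Task

The board carriage on the bench fixture is locked back by the brass cam plate. Without grasping anything, gently push the red pin round with the fingertips until the cam's low, flat side faces the carriage's roller and the pin stands in line with the white index mark; only then push the blue plate of the carriage forward, gently too, until it is fully home, and come away. The circuit board rides along in its tray: do not touch or lift it, and leave the jar, the tape roll and the screwdriver where they are.

Things in the scene. Friction and masses are not known exactly. Their poses are not given: they have to be found in the camera images.
- fixture: Dark steel base plate, 270 x 150 x 14 mm, fixed on the bench. Its x axis is the carriage's FORWARD direction (blue push plate to brass cam), z up; origin on the bench surface. It spans x -105 to +165 mm, y +-75 mm. Low guide rails (top 26 mm up) lie along x at y = +-63.5 mm, x -98 to +28 mm. The white 20 x 8 mm index mark is at x = +151 mm, y = 0, straight ahead of the cam axis.
- cam_axis (a point): Point on the vertical axis of the cam, at the level of the cam plate's top face (32 mm above the bench); at x = +85 mm, y = 0 in the fixture's frame. It does not move.
- cam (a joint): Cam angle, rad, counter-clockwise from above; stops at -0.8, 2.6; starts at 1.0 to 2.2; stays where left (friction 0.12 N m). Brass disc of 50 mm radius, 18 to 32 mm above the bench, hub to 38 mm (radius 11), one flat side 20 mm from the axis. At 0 = low point: the flat faces the roller and the red pin, opposite the flat, points along fixture +x to the index mark; only then can the carriage go home.
- pin_top (a point): Centre of the top of the red upright pin fixed on the cam plate: pin 14 mm in diameter, rising 43 mm above the cam plate's top face (32 to 75 mm above the bench), its centre 42 mm from the cam axis. Pushing it sideways turns the cam.
- carriage (a joint): Forward travel of the aluminium carriage along the fixture's +x, m: 0 at the back (start), 0.032 fully home against a stop. Friction about 2.5 N, no spring, stays where left. Its steel follower roller (radius 6 mm) in front, 3 mm short of the cam's rim at the start, meets the cam when the cam is not low.
- push_face (a point): Centre of the rear face (facing the fixture's -x) of the carriage's blue upright push plate, 40 mm above the bench. Plate 90 mm wide along fixture y, 6 mm thick, from 16 to 60 mm above the bench. Moves with the carriage; at the start at x = -91 mm in the fixture's frame. Behind it the base plate (top 14 mm up) is bare.
- pocket (a point): Centre of the carriage's tray floor, 26 mm above the bench, 49 mm forward of push_face; axes as the fixture's. The tray's rims rise to 34 mm above the bench. Moves with the carriage.
- board: Loose green circuit board, 80 x 97 mm, 3 mm thick with parts up to 6 mm, about 80 g, lying in the carriage's tray; origin at the centre of its underside, z up. It rides along with the carriage.
- flux_jar: Loose small jar with black cap, 42 mm in diameter, 55 mm tall, standing beside the fixture on its -y side; origin at the centre of its underside. Bystander.
- tape_roll: Loose roll of beige tape lying flat, 76 mm outer and 52 mm inner diameter, 18 mm high, beside the fixture on its -y side; origin at the centre of its underside. Bystander.
- driver: Loose yellow-handled screwdriver, 150 mm long, lying on the bench beside the fixture on its +y side, below 35 mm high; it lies along its x axis. Bystander.
Not all that is in view belongs to the job. Of the things shaped like the board, the green one is meant.

How it is judged:
On the way, in this order (a step that is already met when the one before it is completed fails the run):
1. the cam is turned to its low point (within 0.35 rad) while the carriage is still back (value of joint cam between -0.35 and 0.35 rad and value of joint carriage below 0.006 m), for 0.2 s.
2. the carriage is pushed fully home (value of joint cam between -0.35 and 0.35 rad and value of joint carriage above 0.028 m), for 0.2 s.
At the end, for the whole second after the job is handed in: The cam is at its low point (within 0.35 rad), the carriage is fully home (within 4 mm) and at rest, the board lies in its tray, and the jar, tape roll and screwdriver are within 20 mm of where they started (all of step 2 and velocity of joint carriage between -0.005 and 0.005 m/s and z of board in the frame of pocket below 0.004 m and horizontal distance between board and pocket below 0.008 m and distance of each of flux_jar, tape_roll, driver from where it was at the start of the episode below 0.02 m); the robot touches nothing.
It fails at once if the carriage is driven forward more than 12 mm while the cam is not low (value of joint carriage above 0.012 m and (value of joint cam above 0.5 rad or value of joint cam below -0.5 rad)).
It fails at once if the pin or the push plate is pinched or forced (over 30 N from the fingers on the cam, where about 3 N turns it, or over 40 N on the carriage) (contact force between cam and the fingers above 30 N or contact force between carriage and the fingers above 40 N).
It fails at once if the board is lifted out of its tray (z of board in the frame of pocket above 0.008 m).
It fails at once if the board itself is touched or pushed by the robot (contact force between board and the fingers above 1 N or contact force between board and the arm above 1 N).
It fails at once if the jar, tape roll or screwdriver is moved more than 20 mm or lifted (distance of any of flux_jar, tape_roll, driver from where it was at the start of the episode above 0.02 m).
It also fails if it takes over 54 s, if anything falls off the work surface, if the arm or the gripper's body presses on something with over 40 N, if the wrist force passes 120 N, or if a joint passes its speed limit or range.

## Robot

A 6-joint arm with a two-finger parallel gripper is mounted at the origin on the work surface. World frame = base frame: x ahead of the robot, y to its left, z up, the work surface at z = 0. Lengths are in m, angles in rad, forces in N, time in s.
With the tool pointing down it reaches from about 0.375 to 0.9 m from the base axis. Payload 3.1 kg.
Tool frame: the origin (TCP) lies at the very end of the fingers, on their centre line; the grasp point (between the pads) lies 19 mm behind it; z points along the fingers, y is the line along which they close (so a half turn about z gives the same grasp; the last joint's range is limited). The gripper opens to 85 mm and grips with 20 to 120 N. Pads are 22 mm wide; open, the fingers measure 114 mm over their backs; the gripper's body (76 mm by 85 mm) begins 54 mm behind the grasp point. The pads swing forward as they close: fully open they stand 13 mm farther back than shut.
Start: joints at [0.963, 0.527, 1.433, -0, 1.181, -0.178], TCP at [0.26, 0.568, 0.231] pointing down, gripper open.
Joint ranges: [-3.08, 3.08], [-0.75, 2.2], [0.22, 2.44], [-1.43, 4.57], [0, 2.65], [-2.85, 2.85]. Speed limits (rad/s): [2.79, 2.79, 3.14, 3.14, 3.14, 3.14].

## Interface

Orientations are given as a rotation vector (axis times angle).
In Python, from rig import * gives the robot as it stands.
- The arm moves only by the tool drive_tool, never from a script. Its argument "series" is a list that holds one entry, the list of rows, each a list of 6 numbers: the shift along the tool's x, y, z in cm, then the turn, a rotation vector about the tool's x, y, z in degrees. In form: [[[x, y, z, ax, ay, az], ...]]. A call has 1 to 12 rows; each row shifts and turns the commanded pose from where the row before left it, along the tool's axes as they then stand; what a row does not reach is not made up. A row lasts 1/8 s, in which the tool goes at most 62.5 mm and 10.7 degrees, less where a joint would pass 70% of its speed; a pose out of reach is approached as far as the arm can. A call is refused whole if a number of a shift passes 6.25 or a number of a turn 10.7, either way. A call with a gripper value outside its range is refused whole. "jaw" is the finger opening in cm, from 0 to 8.54, set as the call begins (left out, the last holds). The fingers move at their own pace and stop on an object; the grip force is fixed at half the most. Time passes only in rows, so rows that do not move let the fingers close. It gives the time, the measured TCP pose, the force, the opening and the grip force at its end, in the units of the state.
- sense(): the state, without advancing time (a new reading comes with each control period).
- get_image(name): name is "side" or "top" or "wrist"; returns the picture (400x640x3 uint8, blue, green, red); there is no depth.
- get_calibration(name): a dict with "K" (3x3 intrinsics, pixels), "R" (3x3) and "t" (3): a world point X has camera coordinates R X + t. Camera axes: x right, y down, z forward; pixel columns grow to the right and rows downward; lengths in m; the calibration is good to about 2 mm. The wrist camera is an equidistant fisheye: a pixel r from the principal point sees the ray r / f radians off the axis. A picture is of the moment at which its call begins: read the wrist's pose just before it. get_calibration takes no time and is no camera call; for the wrist camera it gives the pose at the moment of the call.
- hand_in(): hands the job in; it is judged then, once.
The state is a dict: "clock": time; "q": joint angles; "dq": joint speeds; "joint_torque": joint torques, N m; "eef_pos": TCP position; "tool_rot": TCP orientation; "wrist_force": force on the tool from outside, world axes, zero at the start; "moment": the same for the moment, N m; "finger_gap": finger opening in m; "gripper_force": force on a finger pad.
Only numpy, scipy, OpenCV 4.12 (cv2) and the standard library are available. Lean on these libraries where they do the work, as an engineer would, in place of code of your own. Each camera call takes 0.05 s, during which the arm holds its last target. There are 200 camera calls.

## Working session

There is one attempt and no reset: what is moved stays moved. The work goes in short steps, Python scripts to look and compute and a tool call to move; the robot and the scene stay as the last step left them, time stands still between calls to the robot, and variables do not carry over. Pictures are saved under pics/ and viewed, at most 10 in all, crops included, and the job is handed in when it is done.

Besides the shell and the picture viewer there is one more tool, called after "Emit:" in YAML: its name, and indented under it one key for each argument. drive_tool: Moves the arm, as the interface text tells. Its arguments: {"type":"object","properties":{"series":{"type":"array","items":{"type":"array","items":{"type":"array","items":{"type":"number"}}}},"jaw":{"type":"number"}},"required":["series"]}

```bash
mkdir -p pics; python3 - <<'E'
from rig import *
import cv2
s=sense();print(s['clock'],s['eef_pos'],s['tool_rot'],s['wrist_force'])
for n in('top','side'):
    cv2.imwrite(f'pics/{n}0.png',get_image(n));c=get_calibration(n);print(n,c)
E
```

```text
0.0 [0.25996181 0.56755933 0.2303011 ] [-0.66970148 -3.06851323  0.00324439] [-0.8143852   0.53447865  0.58532572]
top {'K': array([[366.09828984,   0.        , 319.86174155],
       [  0.        , 366.09828984, 197.09013332],
       [  0.        ,   0.        ,   1.        ]]), 'R': array([[-0.02228822, -0.99929649, -0.03016209],
       [-0.98154362,  0.02760402, -0.18923567],
       [ 0.18993513,  0.02538768, -0.98146834]]), 't': array([0.04394543, 0.60975543, 0.64480183])}
side {'K': array([[499.27152039,   0.        , 312.12985057],
       [  0.        , 499.27152039, 209.03673981],
       [  0.        ,   0.        ,   1.        ]]), 'R': array([[ 0.97210605, -0.23431381, -0.01033755],
       [-0.13111333, -0.50635238, -0.85230075],
       [ 0.19447139,  0.8298821 , -0.52294988]]), 't': array([-0.5614407 ,  0.13166003,  0.68999114])}
```

View pics/top0.png

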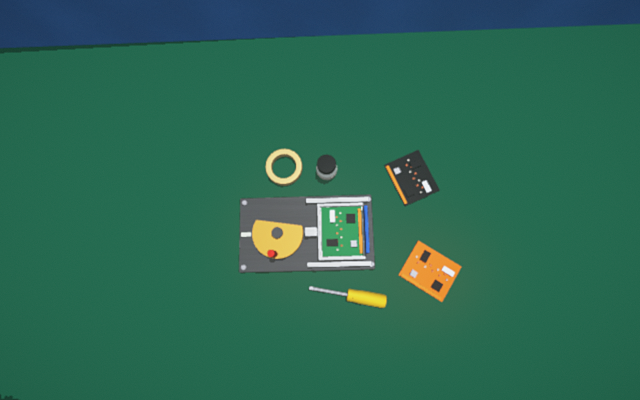

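View pics/side0.png

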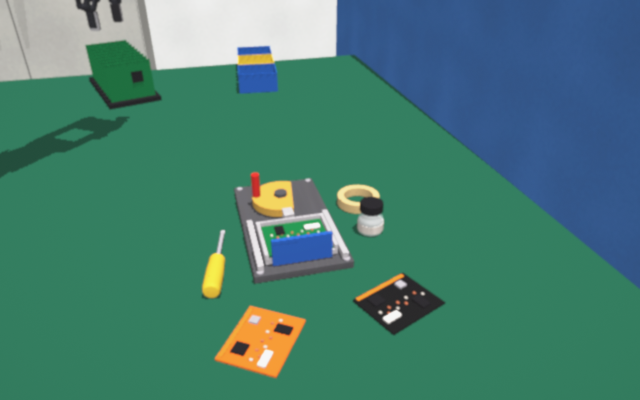

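Top view: the fixture spans (240–374, 197–272), with its forward direction pointing left in the image. The hub is at (277,233), the red pin at (272,254), the mark at (246,234) and the blue plate at (367,230). There are three board-like things: green (341,231), orange (430,271) and black (412,178). The green one in the tray is the one meant. I'll measure with masks and confirm in a crop.

```bash
cat > h.py <<'E'
import numpy as np,cv2
from rig import *
def ray(n,p):
    c=get_calibration(n);R,t=c['R'],c['t']
    d=R.T@np.linalg.inv(c['K'])@np.array([p[0],p[1],1.]);return -R.T@t,d/np.linalg.norm(d)
def onz(n,p,z):
    o,d=ray(n,p);return o+d*(z-o[2])/d[2]
def tri(a,b):
    (o1,d1),(o2,d2)=ray('top',a),ray('side',b)
    s=np.linalg.lstsq(np.c_[d1,-d2],o2-o1,rcond=None)[0]
    x,y=o1+s[0]*d1,o2+s[1]*d2;return (x+y)/2,np.linalg.norm(x-y)
def proj(n,X):
    c=get_calibration(n);x=c['K']@(c['R']@np.asarray(X)+c['t']);return x[:2]/x[2]
def blobs(im,lo,hi,roi,amin=8):
    m=cv2.inRange(cv2.cvtColor(im,cv2.COLOR_BGR2HSV),lo,hi);k=np.zeros_like(m);x0,y0,x1,y1=roi;k[y0:y1,x0:x1]=m[y0:y1,x0:x1]
    n,l,s,c=cv2.connectedComponentsWithStats(k)
    return [(s[i].tolist(),c[i].round(1).tolist(),l==i) for i in range(1,n) if s[i,4]>=amin]
E
python3 - <<'E'
from h import *
T=cv2.imread('pics/top0.png');S=cv2.imread('pics/side0.png')
C={'red':((0,150,80),(8,255,255)),'blue':((108,120,60),(125,255,255)),'white':((0,0,150),(180,60,255)),'brass':((18,120,120),(30,255,255)),'dark':((0,0,0),(180,80,75))}
for n,im,roi in(('top',T,(236,192,378,276)),('side',S,(230,165,355,280))):
    for k,(lo,hi) in C.items():
        if n=='side' and k=='dark': continue
        for s,c,m in blobs(im,lo,hi,roi):
            r=cv2.minAreaRect(np.argwhere(m)[:,::-1].astype(np.float32));print(n,k,s,c,np.round(r[0],1),np.round(r[1],1),round(r[2]))
a=cv2.resize(T[190:280,230:380],None,fx=5,fy=5,interpolation=2)
b=cv2.resize(S[165:280,225:355],None,fx=5,fy=5,interpolation=2)
cv2.imwrite('pics/c1.png',a);cv2.imwrite('pics/c2.png',b)
E
```

```text
top red [268, 250, 9, 7, 51] [271.5, 253.2] [272. 253.] [6. 8.] 90
top blue [364, 205, 6, 48, 183] [366.2, 228.3] [366.1 228.5] [47.1  4.1] 87
top white [305, 196, 66, 64, 994] [332.0, 220.8] [337.5 227.5] [63. 65.] 90
top white [242, 200, 5, 5, 21] [244.0, 202.0] [244. 202.] [4. 4.] 90
top white [330, 210, 6, 13, 68] [332.1, 216.0] [332.5 216. ] [12.  5.] 90
top white [241, 232, 11, 5, 52] [245.7, 234.0] [246. 234.] [ 4. 10.] 90
top white [350, 240, 7, 7, 43] [353.3, 243.0] [353. 243.] [6. 6.] 90
top white [307, 261, 68, 6, 340] [340.3, 263.6] [340.5 263.5] [67.  5.] 0
top white [241, 265, 5, 5, 22] [242.9, 266.9] [243. 267.] [4. 4.] 90
top brass [358, 208, 5, 46, 101] [359.6, 229.7] [359.7 230.5] [45.   3.1] 88
top brass [252, 220, 51, 39, 1386] [276.6, 237.8] [276.2 240. ] [50.7 36. ] 7
top dark [347, 214, 8, 9, 65] [350.5, 217.7] [350.5 218. ] [8. 7.] 90
top dark [305, 237, 12, 2, 15] [309.6, 237.2] [310.5 237.5] [ 1. 11.] 90
top dark [327, 240, 10, 6, 57] [331.7, 242.4] [331.5 242.5] [5. 9.] 90
top dark [270, 258, 5, 4, 14] [271.9, 259.7] [271.8 259.8] [4.4 2.7] 14
side red [251, 173, 9, 24, 165] [255.2, 184.0] [255.3 184.4] [23.4  7.2] 85
side blue [272, 231, 61, 35, 1534] [301.7, 248.3] [301.9 248. ] [26.1 62.4] 81
side white [305, 178, 6, 4, 20] [307.5, 179.5] [307.5 179.5] [3. 5.] 90
side white [237, 187, 6, 4, 20] [239.3, 188.4] [239.5 188.5] [3. 5.] 90
side white [255, 207, 96, 57, 1195] [304.0, 229.4] [302.3 234.1] [55.2 93.6] 88
side white [246, 219, 18, 56, 380] [255.3, 246.7] [255.3 246.4] [56.3  8.6] 79
side white [304, 222, 16, 8, 94] [311.6, 225.8] [311.5 225.8] [ 5.9 15.6] 82
side brass [252, 181, 42, 36, 995] [273.2, 198.6] [272.1 199.1] [35.3 40.2] 84
```

View pics/c1.png

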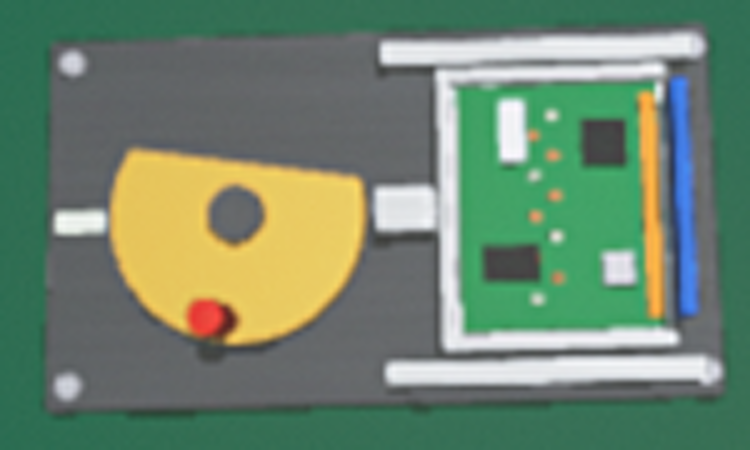

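View pics/c2.png

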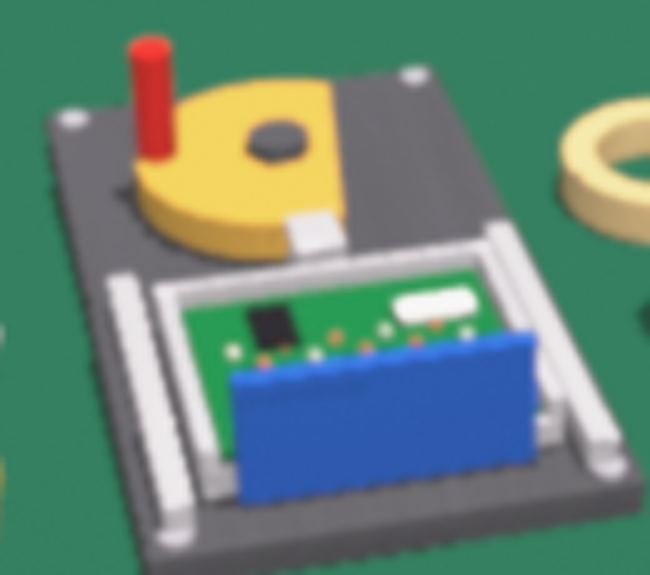

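The crops confirm the green board sits in the tray, between the blue plate and the roller. The cam flat faces up in the top image and the red pin points down, i.e. cam angle about 1.4 rad. Next I'll triangulate.

```bash
python3 - <<'E'
from h import *
P={'hub':((277.2,232.8),(280.9,192.5)),'pin':((271.2,253.2),(255,174)),'s1':((244,202),(307.5,179.5)),'s2':((242.9,266.9),(239.3,188.4)),'s3':((369.2,199),(346.6,258)),'s4':((372.2,264),(260.4,271.4)),'b1':((366,205.6),(331.6,232)),'b2':((367.6,252.4),(272.4,239.4))}
X={}
for k,(a,b) in P.items(): X[k],e=tri(a,b);print(k,X[k].round(4),round(e,4))
mk=onz('top',(245.8,234),.014);print('mark',mk.round(4))
f=(X['s1']+X['s2']-X['s3']-X['s4'])[:2];yaw=np.arctan2(f[1],f[0]);v=(mk-X['hub'])[:2]
g=(X['s2']-X['s1'])[:2];p=(X['b2']-X['b1'])[:2]
print('yaws',yaw,np.arctan2(v[1],v[0]),np.arctan2(-g[0],g[1])+0,np.arctan2(-g[0],g[1])%np.pi,np.arctan2(-p[0],p[1])%np.pi,'|v|',np.linalg.norm(v))
for k,z in(('hub',.038),('pin',.075),('s1',.015),('s2',.015),('s3',.027),('s4',.027),('b1',.06),('b2',.06)):print(k,onz('top',P[k][0],z).round(4),onz('side',P[k][1],z).round(4))
d=(X['pin']-X['hub'])[:2];print('pin r,ang',np.linalg.norm(d),np.arctan2(d[1],d[0])-yaw)
c=get_calibration('top');print('cam',-c['R'].T@c['t'])
# bystander positions
for n,p in (('jar',(327,168)),('tape',(284,167)),('drv tip',(312,289)),('drv end',(386,300))):print(n,onz('top',p,.02).round(3))
E
```

```text
hub [0.5478 0.114  0.0361] 0.003
pin [0.5064 0.1195 0.0753] 0.0018
s1 [0.6132 0.1853 0.0163] 0.0002
s2 [0.4827 0.1855 0.0151] 0.0005
s3 [ 0.6128 -0.0705  0.0166] 0.0013
s4 [ 0.4833 -0.0701  0.0166] 0.0021
b1 [ 0.5923 -0.0591  0.0592] 0.0014
b2 [ 0.5048 -0.0579  0.0605] 0.0029
mark [0.5476 0.1811 0.014 ]
yaws 1.5713264360480679 1.5730550010263595 1.5690146675616046 1.5690146675616046 1.557127642454609 |v| 0.06703120747235189
hub [0.5461 0.1139 0.038 ] [0.5488 0.1108 0.038 ]
pin [0.5055 0.1196 0.075 ] [0.5073 0.1201 0.075 ]
s1 [0.6133 0.1856 0.015 ] [0.6138 0.1877 0.015 ]
s2 [0.4824 0.1856 0.015 ] [0.4829 0.1857 0.015 ]
s3 [ 0.6102 -0.0692  0.027 ] [ 0.6092 -0.0836  0.027 ]
s4 [ 0.4822 -0.0689  0.027 ] [ 0.4831 -0.0834  0.027 ]
b1 [ 0.5915 -0.0589  0.06  ] [ 0.5927 -0.0602  0.06  ]
b2 [ 0.5034 -0.0578  0.06  ] [ 0.5063 -0.0573  0.06  ]
pin r,ang 0.04177623301198781 1.4404682253347403
cam [0.47701049 0.01071279 0.74956555]
jar [0.679 0.014 0.02 ]
tape [0.684 0.102 0.02 ]
drv tip [0.437 0.049 0.02 ]
drv end [ 0.414 -0.093  0.02 ]
```

Emit:
drive_tool:
  series:
    - [[-3.5,-2.82,0,0,0,0],[-3.5,-2.82,0,0,0,0],[-3.5,-2.82,0,0,0,0],[-3.5,-2.82,0,0,0,0],[-3.5,-2.82,0,0,0,0],[-3.5,-2.82,0,0,0,0],[-3.5,-2.82,0,0,0,0],[-3.5,-2.82,0,0,0,0],[-3.5,-2.82,0,0,0,0],[-3.5,-2.82,0,0,0,0],[-3.5,-2.82,0,0,0,0],[-3.5,-2.82,0,0,0,0]]
  jaw: 0

```text
clock: 1.6
eef_pos: [0.5014, 0.0841, 0.231]
tool_rot: [-0.67, -3.069, -0.0]
wrist_force: [-0.1, -0.1, -0.3]
finger_gap: 0.0002
gripper_force: 0.0
```

Emit:
drive_tool:
  series:
    - [[0,0,0,0,0,10.4],[0,0,0,0,0,10.4],[0,0,0,0,0,10.4],[0,0,0,0,0,10.4],[0,0,0,0,0,10.4],[0,0,0,0,0,10.4],[0,0,0,0,0,10.4],[0,0,0,0,0,0],[0,0,0,0,0,0]]

```text
clock: 2.72
eef_pos: [0.501, 0.0855, 0.2311]
tool_rot: [-2.358, -2.076, 0.0]
wrist_force: [0.3, 0.9, 0.2]
finger_gap: -0.0001
gripper_force: 0.0
```

```bash
cat >> h.py <<'E'
from scipy.spatial.transform import Rotation as Ro
def rep(target=None,ang=None):
    s=sense();R=Ro.from_rotvec(s['tool_rot']).as_matrix();p=np.array(s['eef_pos'])
    print(round(s['clock'],2),'p',p.round(4),'xang',np.degrees(np.arctan2(R[1,0],R[0,0])).round(2),'tilt',R[:,2].round(4),'F',np.round(s['wrist_force'],2),'gap',s['finger_gap'])
    if target is not None: print('tool cm',(R.T@(np.array(target)-p)*100).round(2))
E
python3 -c "
from h import *
rep((.5015,.085,.048))"
```

```text
2.73 p [0.501  0.0855 0.2311] xang 82.72 tilt [-4.e-04  0.e+00 -1.e+00] F [0.33 0.94 0.16] gap -6.599282622070883e-05
tool cm [-0.05  0.06 18.31]
```

Emit:
drive_tool:
  series:
    - [[0,0,4,0,0,0],[0,0,4,0,0,0],[0,0,4,0,0,0],[0,0,3,0,0,0],[0,0,2,0,0,0],[0,0,1.2,0,0,0],[0,0,0,0,0,0],[0,0,0,0,0,0]]

```text
clock: 3.72
eef_pos: [0.5018, 0.0855, 0.05]
tool_rot: [2.359, 2.073, 0.002]
wrist_force: [-0.4, -0.2, 1.0]
finger_gap: 0.0001
gripper_force: 0.0
```

```bash
python3 - <<'E'
from h import *
rep((.506,.120,.048))
T=get_image('top');S=get_image('side')
a=cv2.resize(T[180:290,230:380],(600,440),interpolation=2);b=cv2.resize(S[130:280,225:355],(450,519),interpolation=2)[:440,:]
cv2.imwrite('pics/d1.png',b)
for s,c,m in blobs(S,(0,150,80),(8,255,255),(230,165,355,280)):print(s,c)
E
```

```text
3.73 p [0.5018 0.0855 0.05  ] xang 82.6 tilt [ 1.4e-03 -1.0e-04 -1.0e+00] F [-0.45 -0.16  1.01] gap 0.00013815060645809614
tool cm [ 3.47 -0.02  0.2 ]
```

View pics/d1.png

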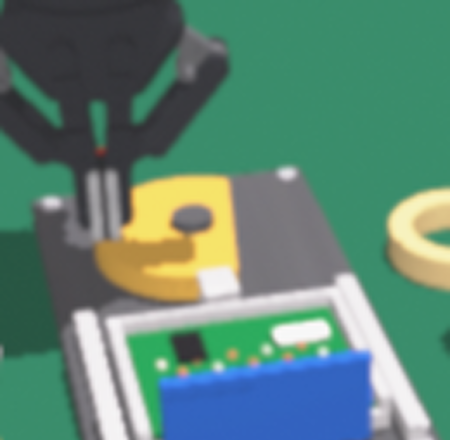

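The closed fingers stand just behind the pin and in line with it, clear of the tray. I'll advance to contact.

Emit:
drive_tool:
  series:
    - [[0.3,0,0,0,0,0],[0.3,0,0,0,0,0],[0.3,0,0,0,0,0],[0.3,0,0,0,0,0],[0.2,0,0,0,0,0],[0.2,0,0,0,0,0],[0.2,0,0,0,0,0]]

```text
clock: 4.7
eef_pos: [0.5035, 0.1034, 0.0493]
tool_rot: [2.36, 2.073, -0.0]
wrist_force: [-0.0, -3.6, -0.7]
finger_gap: -0.0
gripper_force: 1.3
```

Emit:
drive_tool:
  series:
    - [[0.38,-0.13,0,0,0,5],[0.38,-0.13,0,0,0,5],[0.38,-0.13,0,0,0,5],[0.38,-0.13,0,0,0,5],[0.38,-0.13,0,0,0,5],[0.38,-0.13,0,0,0,5],[0.38,-0.13,0,0,0,5],[0.38,-0.13,0,0,0,5]]

```text
clock: 5.7
eef_pos: [0.5061, 0.1341, 0.0493]
tool_rot: [2.928, 1.137, -0.003]
wrist_force: [-0.9, -2.4, 1.6]
finger_gap: 0.0002
gripper_force: 1.4
```

```bash
python3 - <<'E'
from h import *
rep((.548,.1145,.049))
T=get_image('top')
for s,c,m in blobs(T,(0,150,80),(8,255,255),(236,192,378,276),3):print(s,c,onz('top',c,.07))
E
```

```text
5.7 p [0.5061 0.1341 0.0493] xang 42.43 tilt [-0.0019 -0.001  -1.    ] F [-0.91 -2.36  1.61] gap 0.00022452280712287266
tool cm [1.77 4.28 0.02]
```

Emit:
drive_tool:
  series:
    - [[0.38,-0.13,0,0,0,5],[0.38,-0.13,0,0,0,5],[0.38,-0.13,0,0,0,5],[0.38,-0.13,0,0,0,5],[0.38,-0.13,0,0,0,5],[0.38,-0.13,0,0,0,5],[0.38,-0.13,0,0,0,5],[0.38,-0.13,0,0,0,5],[0.16,-0.05,0,0,0,2],[0,0,0,0,0,0]]

```text
clock: 7.0
eef_pos: [0.53, 0.1574, 0.0491]
tool_rot: [-3.141, -0.018, 0.003]
wrist_force: [-3.3, 1.6, 1.0]
finger_gap: -0.0
gripper_force: 1.6
```

```bash
python3 - <<'E'
from h import *
rep((.548,.1145,.049))
E
```

```text
7.0 p [0.53   0.1574 0.0491] xang 0.64 tilt [-2.e-03  2.e-04 -1.e+00] F [-3.34  1.6   1.05] gap -2.5388348673368537e-05
tool cm [1.75 4.3  0.  ]
```

Emit:
drive_tool:
  series:
    - [[-1,0,0,0,0,0],[-1.5,0,0,0,0,0],[-1.5,0,0,0,0,0],[0,0,-4,0,0,0],[0,0,-4,0,0,0],[0,0,-4,0,0,0],[1.16,5.08,0,0,0,0],[1.16,5.08,0,0,0,0],[1.16,5.08,0,0,0,0],[1.16,5.08,0,0,0,0],[1.16,5.08,0,0,0,0]]

```text
clock: 8.38
eef_pos: [0.5509, -0.098, 0.1692]
tool_rot: [-3.141, -0.016, 0.0]
wrist_force: [0.6, 0.6, 0.2]
finger_gap: -0.0001
gripper_force: 0.0
```

Emit:
drive_tool:
  series:
    - [[0,0,0,0,0,-9.93],[0,0,0,0,0,-9.93],[0,0,0,0,0,-9.93],[0,0,0,0,0,-9.93],[0,0,0,0,0,-9.93],[0,0,0,0,0,-9.93],[0,0,0,0,0,-9.93],[0,0,0,0,0,-9.93],[0,0,0,0,0,-9.93],[0,0,0,0,0,0],[0,0,0,0,0,0]]

```text
clock: 9.75
eef_pos: [0.5511, -0.0965, 0.1692]
tool_rot: [-2.225, -2.218, 0.0]
wrist_force: [-0.2, 0.2, -0.7]
finger_gap: -0.0002
gripper_force: 0.0
```

```bash
python3 - <<'E'
from h import *
rep((.548,-.098,.030))
T=get_image('top');S=get_image('side')
rt=blobs(T,(0,150,80),(8,255,255),(230,190,380,280),3);rs=blobs(S,(0,150,80),(8,255,255),(230,150,355,280),3)
for s,c,m in rt:print(s,c,onz('top',c,.073))
for s,c,m in rs:print(s,c)
a=cv2.resize(T[180:290,220:400],None,fx=4,fy=4,interpolation=2);cv2.imwrite('pics/e1.png',a)
cv2.imwrite('pics/e2.png',S)
E
```

```text
9.75 p [ 0.5511 -0.0965  0.1692] xang 89.81 tilt [-3.e-04  1.e-04 -1.e+00] F [-0.17  0.23 -0.74] gap -0.00015039036060041623
tool cm [-0.15 -0.31 13.92]
[248, 228, 11, 8, 59] [252.9, 231.4] [0.54647489 0.15420662 0.073     ]
[272, 161, 8, 23, 151] [275.4, 171.9]
```

View pics/e1.png

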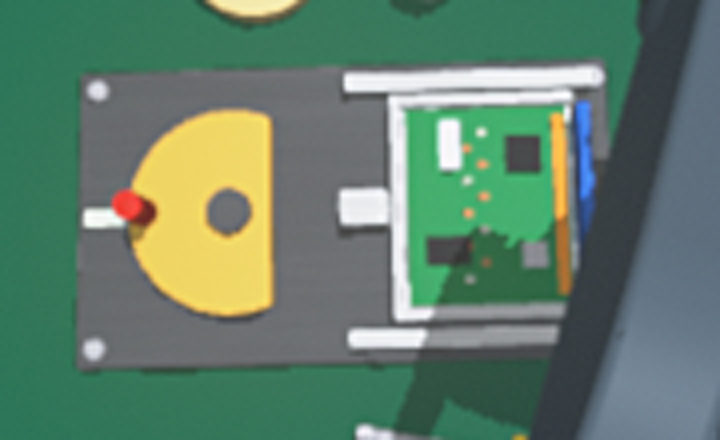

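The picture shows the cam flat at right facing the roller and the pin in line with the white mark (pin at crop (130,205), mark at (100,217)); cam angle is about 0. Now I'll lower the fingers behind the blue plate and feel for contact.

Emit:
drive_tool:
  series:
    - [[-0.1,-0.3,4,0,0,0],[0,0,4,0,0,0],[0,0,3,0,0,0],[0,0,2,0,0,0],[0,0,0.8,0,0,0],[0,0,0,0,0,0]]

```text
clock: 10.6
eef_pos: [0.5486, -0.0977, 0.0311]
tool_rot: [-2.223, -2.22, 0.0]
wrist_force: [-0.2, 0.1, -0.3]
finger_gap: 0.0002
gripper_force: 0.0
```

Emit:
drive_tool:
  series:
    - [[0.5,0,0,0,0,0],[0.5,0,0,0,0,0],[0.5,0,0,0,0,0],[0.4,0,0,0,0,0],[0.2,0,0,0,0,0],[0.2,0,0,0,0,0],[0,0,0,0,0,0]]

```text
clock: 11.48
eef_pos: [0.5486, -0.0746, 0.0313]
tool_rot: [-2.222, -2.22, 0.0]
wrist_force: [-0.3, 0.0, 0.2]
finger_gap: -0.0
gripper_force: 0.0
```

Emit:
drive_tool:
  series:
    - [[0.1,0,0,0,0,0],[0.1,0,0,0,0,0],[0.1,0,0,0,0,0]]

```text
clock: 11.85
eef_pos: [0.5486, -0.0721, 0.0313]
tool_rot: [2.222, 2.221, -0.001]
wrist_force: [-1.0, -2.9, -0.1]
finger_gap: 0.0002
gripper_force: 1.3
```

Emit:
drive_tool:
  series:
    - [[0.2,0,0,0,0,0],[0.3,0,0,0,0,0],[0.3,0,0,0,0,0],[0.3,0,0,0,0,0],[0.3,0,0,0,0,0],[0.3,0,0,0,0,0],[0.3,0,0,0,0,0],[0.3,0,0,0,0,0],[0.2,0,0,0,0,0],[0.1,0,0,0,0,0]]

```text
clock: 13.1
eef_pos: [0.5486, -0.0455, 0.0313]
tool_rot: [-2.222, -2.22, 0.0]
wrist_force: [-0.6, -2.8, -0.9]
finger_gap: 0.0
gripper_force: 1.3
```

Emit:
drive_tool:
  series:
    - [[0.1,0,0,0,0,0],[0.1,0,0,0,0,0],[0.1,0,0,0,0,0]]

```text
clock: 13.48
eef_pos: [0.5486, -0.0427, 0.0313]
tool_rot: [-2.223, -2.22, 0.0]
wrist_force: [-0.6, -2.4, -1.0]
finger_gap: -0.0001
gripper_force: 1.3
```

Now 0.5 mm rows until the stop is felt.

Emit:
drive_tool:
  series:
    - [[0.05,0,0,0,0,0],[0.05,0,0,0,0,0],[0,0,0,0,0,0]]

```text
clock: 13.85
eef_pos: [0.5486, -0.0416, 0.0313]
tool_rot: [-2.222, -2.22, 0.0]
wrist_force: [-1.1, -2.4, -0.5]
finger_gap: 0.0001
gripper_force: 1.1
```

Emit:
drive_tool:
  series:
    - [[0.05,0,0,0,0,0],[0,0,0,0,0,0]]

```text
clock: 14.1
eef_pos: [0.5486, -0.0412, 0.0313]
tool_rot: [-2.222, -2.22, 0.0]
wrist_force: [-0.6, -1.5, -0.5]
finger_gap: -0.0002
gripper_force: 1.1
```

Emit:
drive_tool:
  series:
    - [[0.05,0,0,0,0,0],[0.05,0,0,0,0,0]]

```text
clock: 14.35
eef_pos: [0.5486, -0.0403, 0.0313]
tool_rot: [2.222, 2.221, -0.0]
wrist_force: [-0.7, -4.8, 0.2]
finger_gap: -0.0001
gripper_force: 2.2
```

Emit:
drive_tool:
  series:
    - [[0.05,0,0,0,0,0],[0,0,0,0,0,0]]

```text
clock: 14.6
eef_pos: [0.5486, -0.0403, 0.0313]
tool_rot: [2.222, 2.221, -0.001]
wrist_force: [-2.2, -4.6, -0.5]
finger_gap: 0.0001
gripper_force: 2.6
```

The force has risen and motion has stopped: the carriage is home. Coming away.

Emit:
drive_tool:
  series:
    - [[-0.5,0,0,0,0,0],[-1.5,0,0,0,0,0],[-2,0,0,0,0,0],[-1,0,-3,0,0,0],[-3,0,-5,0,0,0],[-4,0,-4,0,0,0],[-4,0,-2,0,0,0],[-4,0,0,0,0,0],[-4,0,0,0,0,0],[0,0,0,0,0,0],[0,0,0,0,0,0]]

```text
clock: 15.98
eef_pos: [0.5476, -0.28, 0.171]
tool_rot: [-2.223, -2.218, -0.0]
wrist_force: [0.1, -0.3, -0.3]
finger_gap: 0.0004
gripper_force: 0.0
```

```bash
python3 - <<'E'
from h import *
rep()
T=get_image('top');S=get_image('side')
a=cv2.resize(T[140:320,220:400],None,fx=2.8,fy=2.8,interpolation=2);cv2.imwrite('pics/f1.png',a)
for s,c,m in blobs(T,(108,120,60),(125,255,255),(236,192,378,276)):print(s,c,onz('top',c,.06).round(4))
E
```

```text
15.97 p [ 0.5476 -0.28    0.171 ] xang 89.86 tilt [-7.0e-04  1.2e-03 -1.0e+00] F [ 0.11 -0.29 -0.31] gap 0.0003541602110127272
[347, 206, 6, 48, 168] [349.3, 229.3] [ 0.5472 -0.0255  0.06  ]
```

View pics/f1.png

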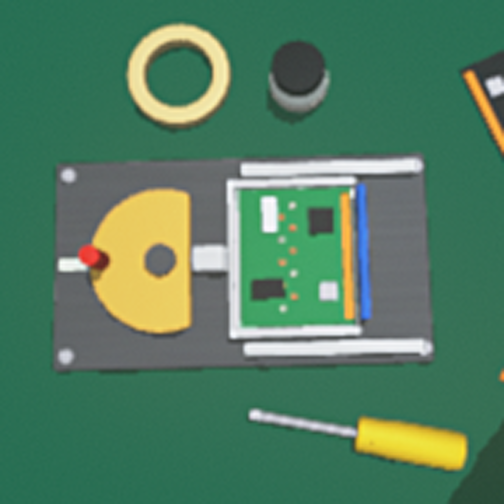

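The roller (crop 208,258) is at the cam flat, the pin (90,257) is in line with the mark, the board lies in its tray, and the bystanders haven't moved.

```bash
python3 -c "
from rig import *
print(hand_in())"
```

```text
the job is handed in; nothing more can be done
None
```

I turned the cam to its low point with the pin in line with the index mark, then pushed the carriage fully home (about 32 mm, until the stop was felt). The board is still in its tray and the jar, tape roll and screwdriver have not moved; the job is handed in, but no verdict came back.

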